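# Tip rock cores into the V-trough and close up the row

### The arm

A 6-joint arm with a two-finger parallel gripper is mounted at the origin on the work surface. World frame = base frame: x ahead of the robot, y to its left, z up, the work surface at z = 0. Lengths are in m, angles in rad, forces in N, time in s.
With the tool pointing down it reaches from about 0.275 to 0.825 m from the base axis. Payload 4.9 kg.
Tool frame: the origin (TCP) lies at the very end of the fingers, on their centre line; the grasp point (between the pads) lies 19 mm behind it (arm.grasp_offset is the distance from the TCP to the grasp point, in m); z points along the fingers, y is the direction in which the jaws open and shut (so a half turn about z gives the same grasp; the last joint's range is limited). The gripper opens to 85 mm and grips with 20 to 120 N. Pads are 22 mm wide; open, the fingers measure 114 mm over their backs; the gripper's body (76 mm by 85 mm) begins 54 mm behind the grasp point. The pads swing forward as they close: fully open they stand 13 mm farther back than shut.
Start: joints at [-1.378, 0.326, -0.193, 1.052, 0, 1.437], TCP at [0.177, -0.521, 0.231] pointing down, gripper open.
Joint ranges: [-2.65, 2.65], [-0.97, 1.79], [-1.3, 1.35], [-1.93, 2.1], [-1.47, 1.37], [-3.14, 3.14]. Speed limits (rad/s): [2.57, 2.57, 3.14, 3.14, 3.14, 3.14].

### API

Orientations are given as a unit quaternion [w, x, y, z].
In Python, from bench import arm, solver, camera, workorder, nets gives the robot as it stands. Calls block until the motion is done:
- arm.move_pose(position, orientation): joint-space move of the TCP to a pose.
- arm.move_linear(position, max_speed=0.15, frame=None): straight line of the TCP; frame=None keeps the orientation; max_speed is the mean speed in m/s.
- arm.set_joints(angles): joint-space move.
- arm.ungrasp() and arm.grasp(force=None): open the fingers fully, or close them until they stop; force is the grip in N (None keeps the last).
- arm.pause(seconds).
- solver.inverse_kinematics(position, orientation): joint angles nearest the present ones, or None.
- arm.sense(): the state.
- camera(name): name is "side" or "top" or "wrist"; returns a dict with "color" (420x560x3 uint8, red, green, blue), "camera_matrix" (3x3 intrinsics, pixels), "world_from_camera" (4x4, takes a point from camera to world coordinates). Camera axes: x right, y down, z forward; pixel columns grow to the right and rows downward; lengths in m; the calibration is good to about 2 mm. A picture is of the moment at which its call begins. There is no depth.
A pose or a line that the arm cannot do raises arm.MotionError and nothing moves.
- workorder.close_job(): hands the job in, once; it reports no verdict.
Trained networks look in the newest picture that a camera, given by its name, has taken for a name from the list of things; names that differ only in an ending like _2 or _b are one class to them, and where a whole thing is asked for, a point or a joint stands for the part that bears it (a point fixed in the world has none). Each returns a list of dicts, best first, with "confidence" (0 to 1); they miss things now and then, are a little off and sometimes report something else, mostly with a low value. They report only what shows in the picture. A call takes as long as a camera call. They do not tell look-alikes from the thing itself.
- nets.recognise(name, camera): "at" ([x, y, z] in m, in world coordinates, good to about 4 mm: the middle of the surface that is visible of it).
- nets.spot_point(name, camera): "at" ([x, y, z] in m, in world coordinates, good to about 4 mm: a listed point, or the origin of a listed thing).
The state is a dict: "time": time; "joint_positions": joint angles; "dq": joint speeds; "effort": joint torques, N m; "ee_pos": TCP position; "eef_rot": TCP orientation; "wrist_force": force on the tool from outside, world axes, zero at the start; "moment": the same for the moment, N m; "finger_gap": finger opening in m.
Only numpy, scipy, OpenCV 4.12 (cv2) and the standard library are available. Lean on these libraries where they do the work, as an engineer would, in place of code of your own. Each camera call takes 0.05 s, during which the arm holds its last target.

### The job

Press the tipping tray's lever slowly all the way down and hold it until all three rock cores have rolled out and lie in the fold of the V-trough, then let it up so that the tray lies back down. Then push the cores along the fold until they stand end to end in one closed row, hard against the trough's end plate. Drop no core on the desk and leave the other things on the desk where they are.

Things in the scene. Friction and masses are not known exactly. Their poses are not given: they have to be found in the camera images.
- trough: fixed aluminium V-trough, a 90-degree angle 340 mm long on two feet; y runs along the fold to the end plate, x to the tray's side, z up. Origin on the desk below the fold's middle. The fold is 36 mm above the desk; the wall on the tray's side rises 30 mm above it (and 30 mm out), the other 40 mm (and 40 mm out). It stands up to 15 mm either way along y from the tray's middle
- trough_stop (a point): point on the inner face of the trough's end plate (at +y), at the height of the axis of a core lying in the fold (54.4 mm above the desk); axes as the trough's. The plate is 8 mm thick and its top is 72 mm above the desk
- trough_open (a point): point at the open end of the trough (-y), on the same line, 340 mm from the end plate's face; nothing closes this end
- tray (a joint): rad, hinge of the tipping tray: 0 at rest (tray slopes 0.07 back, away from the trough), 0.70 fully tipped (slopes 0.63 to the trough). Hinge line parallel to the fold, 42 mm from it towards +x, 74 mm above the desk. Damped; falls back to 0 by its weight when let go. 3 to 7 N on the lever tips it. Cores roll out from about 0.1 rad on. Tip it slowly, under 1 rad/s (100 mm/s at the pad), or the cores chip
- tray_lip (a point): middle of the tray's open front edge, 80 mm above the desk at rest, above the trough's wall. The tray is an aluminium tray, 147 x 220 mm, side walls about 18 mm and back wall 26 mm high, on a white stand
- lever_pad (a point): centre of the top face of the black pad (50 mm across the fold, 40 mm along it) on the tray's lever, 100 mm from the hinge line, 230 mm along +y from the tray's middle, beyond the end plate. At rest 139 mm above the desk and 37 mm from the fold's line towards -x; fully down 74 mm and 56 mm. Press from above; nothing is underneath
- core_short_c (a point): rock core, a dark grey stone cylinder 26 mm in diameter and 40 mm long, lying at the back of the tray at the start, parallel to the fold (centre of the core, half-way along and half-way up; local y runs along the core; the core is free to roll about y). In the fold its axis is 18.4 mm above the fold's line and its top 31 mm
- core_mid_c (a point): rock core, a dark grey stone cylinder 26 mm in diameter and 50 mm long, lying at the back of the tray at the start, parallel to the fold (centre of the core, half-way along and half-way up; local y runs along the core; the core is free to roll about y). In the fold its axis is 18.4 mm above the fold's line and its top 31 mm
- core_long_c (a point): rock core, a dark grey stone cylinder 26 mm in diameter and 60 mm long, lying at the back of the tray at the start, parallel to the fold (centre of the core, half-way along and half-way up; local y runs along the core; the core is free to roll about y). In the fold its axis is 18.4 mm above the fold's line and its top 31 mm
- loupe: black hand lens, 36 mm across, 28 mm tall, standing on the desk on the robot's side of the trough; bystander, leave alone; origin under its centre
- brush: small brush 150 mm long lying on the desk; bystander
- dish: flat glass dish 90 mm across; bystander; origin under its centre
- jar: small jar 48 mm across, 70 mm tall; bystander; origin under its centre
- mug: white mug 80 mm across, 100 mm tall; bystander; origin under its centre
- slidebox: open wooden slide box 110 x 170 x 35 mm; bystander; origin under its centre
- scalebar: white plastic scale bar 150 x 22 x 6 mm; bystander; origin under its centre
Not all that is in view belongs to the job. Leave any green, pink or white look-alike of the part that bears core_long_c alone.

How it is judged:
On the way, in this order (a step that is already met when the one before it is completed fails the run):
1. the lever is held down, the tray tipped (hinge beyond 0.5 rad), and all three cores lie in the fold (x of core_short_c in the frame of trough_stop between -0.005 and 0.005 m and z of core_short_c in the frame of trough_stop between -0.005 and 0.005 m and y of each of core_short_c, core_mid_c, core_long_c in the frame of trough_stop below 0 m and angle between the y axis of each of core_short_c, core_mid_c, core_long_c and the y axis of trough_stop, either way round below 0.08 rad and x of core_mid_c in the frame of trough_stop between -0.005 and 0.005 m and z of core_mid_c in the frame of trough_stop between -0.005 and 0.005 m and x of core_long_c in the frame of trough_stop between -0.005 and 0.005 m and z of core_long_c in the frame of trough_stop between -0.005 and 0.005 m and value of joint tray above 0.5 rad), for 0.2 s.
2. the tray is let back down (hinge under 0.05 rad) with the cores still in the fold (x of core_short_c in the frame of trough_stop between -0.005 and 0.005 m and z of core_short_c in the frame of trough_stop between -0.005 and 0.005 m and y of each of core_short_c, core_mid_c, core_long_c in the frame of trough_stop below 0 m and angle between the y axis of each of core_short_c, core_mid_c, core_long_c and the y axis of trough_stop, either way round below 0.08 rad and x of core_mid_c in the frame of trough_stop between -0.005 and 0.005 m and z of core_mid_c in the frame of trough_stop between -0.005 and 0.005 m and x of core_long_c in the frame of trough_stop between -0.005 and 0.005 m and z of core_long_c in the frame of trough_stop between -0.005 and 0.005 m and value of joint tray below 0.05 rad), for 0.2 s.
At the end, for the whole second after the job is handed in: Tray back down (hinge under 0.05 rad); all three cores at rest in the fold (within 5 mm and 0.08 rad), in any order, as a closed row against the end plate: the last core's far end is at most 156 mm from the plate (the cores together are 150 mm long) (all of step 2 and y of core_short_c in the frame of trough_stop above -0.136 m and y of core_mid_c in the frame of trough_stop above -0.131 m and y of core_long_c in the frame of trough_stop above -0.126 m and linear speed of each of core_short, core_mid, core_long below 0.02 m/s); the robot touches nothing.
It fails at once if the tray is tipped hastily (hinge faster than 1.5 rad/s), so that cores could chip (velocity of joint tray above 1.5 rad/s).
It fails at once if a core falls to the desk (height (world z) of any of core_short_c, core_mid_c, core_long_c below 0.03 m).
It fails at once if another thing on the desk is shifted by more than 20 mm (distance of any of loupe, brush, dish, jar, mug, slidebox, scalebar from where it was at the start of the episode above 0.02 m).
It also fails if it takes over 51 s, if anything falls off the work surface, if the arm or the gripper's body presses on something with over 40 N, if the wrist force passes 120 N, or if a joint passes its speed limit or range.

## Working session

There is one attempt and no reset: what is moved stays moved. The work goes in short steps, each a Python script; the robot and the scene stay as the last script left them, time stands still between calls to the robot, and variables do not carry over. Pictures are saved under pics/ and viewed, and the job is handed in when it is done.

```bash
ls; mkdir -p pics; python3 - <<'E'
from bench import arm, solver, camera, workorder, nets
import cv2
for n in ["top","side"]:
    c=camera(n); cv2.imwrite(f"pics/{n}0.png",c["color"][:,:,::-1])
    for k in ["lever_pad","trough_stop","trough_open","tray_lip","core_short_c","core_mid_c","core_long_c","trough","loupe"]:
        print(n,k,[([round(float(v),3) for v in d["at"]],round(d["confidence"],2)) for d in nets.spot_point(k,n)][:3])
s=arm.sense();print(s["time"],s["ee_pos"],s["eef_rot"],s["finger_gap"])
E
```

```text
pics
top lever_pad [([0.567, 0.092, 0.138], 0.94)]
top trough_stop [([0.6, 0.048, 0.055], 0.91)]
top trough_open [([0.607, -0.297, 0.053], 0.69), ([0.633, -0.136, 0.08], 0.58)]
top tray_lip [([0.633, -0.14, 0.08], 0.57), ([0.58, 0.437, -0.001], 0.34), ([0.565, 0.092, 0.14], 0.27)]
top core_short_c [([0.427, -0.441, 0.002], 0.71), ([0.761, -0.135, 0.086], 0.6), ([0.733, -0.345, 0.003], 0.39)]
top core_mid_c [([0.77, -0.203, 0.086], 0.72)]
top core_long_c [([0.727, 0.18, 0.017], 0.79), ([0.853, -0.1, 0.019], 0.69), ([0.632, -0.136, 0.081], 0.69)]
top trough [([0.605, -0.127, -0.003], 0.7)]
top loupe [([0.504, -0.207, 0.0], 0.43)]
side lever_pad [([0.566, 0.093, 0.14], 0.79)]
side trough_stop [([0.603, 0.046, 0.057], 0.56)]
side trough_open [([0.612, -0.294, 0.054], 0.65)]
side tray_lip [([0.633, -0.137, 0.081], 0.95)]
side core_short_c [([0.762, -0.136, 0.086], 0.65), ([0.636, -0.133, 0.082], 0.48)]
side core_mid_c [([0.769, -0.204, 0.088], 0.43), ([0.566, 0.092, 0.14], 0.33)]
side core_long_c [([0.73, 0.182, 0.012], 0.72), ([0.762, -0.064, 0.087], 0.6), ([0.487, -0.097, 0.013], 0.53)]
side trough [([0.605, -0.13, -0.0], 0.78)]
side loupe [([0.503, -0.206, 0.0], 0.62)]
1.0 [ 0.17657232 -0.5208882   0.23128398] [-1.17582275e-05  9.86682996e-01  1.62655051e-01 -6.31398949e-06] 0.08545206468740693
```

View pics/top0.png

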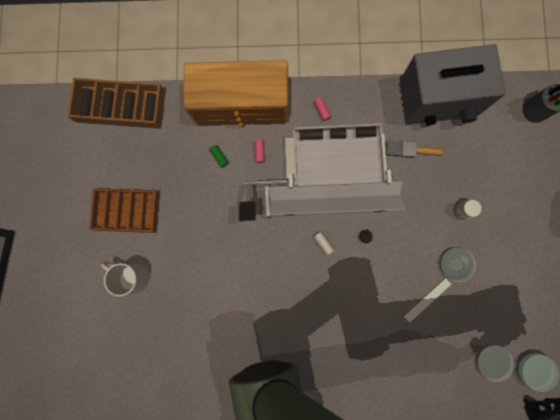

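View pics/side0.png

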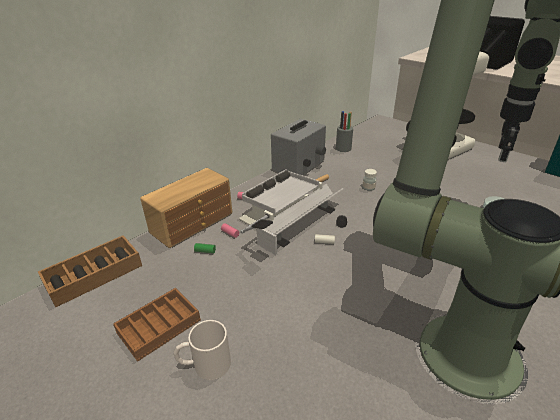

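Trough is nearly parallel to world y with the end plate at y≈0.047. The three cores are at the back of the tray (top picture around (308,133), (338,133) and (367,132)), and the lever pad is at (247,210). The net's other core hits are look-alikes. Next I'll close the gripper and go above the pad.

```bash
cat > h.py <<'E'
from bench import arm, solver, camera, workorder, nets
import numpy as np, cv2
yaw=0.023
Q=[0,np.cos(yaw/2),np.sin(yaw/2),0]
U=np.array([-np.sin(yaw),np.cos(yaw)])   # along fold
X=np.array([np.cos(yaw),np.sin(yaw)])
STOP=np.array([0.6015,0.047])
def tw(x,y): return STOP+x*X+y*U
def pic(n,f):
    c=camera(n); cv2.imwrite(f"pics/{f}.png",c["color"][:,:,::-1]); return c
def st(m=""):
    s=arm.sense(); print(m,round(s["time"],2),np.round(s["ee_pos"],4),"F",np.round(s["wrist_force"],1)); return s
def pad(th,dz=0):
    # lever angle th of the tray; pad 100mm from hinge
    a=0.69-th; r=0.1022
    p=np.array([0.5665,0.0925]); h=p+0.079*X
    q=h-r*np.cos(a)*X
    return [q[0],q[1],0.074+r*np.sin(a)+dz]
E
python3 - <<'E'
from h import *
arm.grasp(); st("closed")
p=pad(0,0.05); print(p,pad(.69))
arm.move_pose(p,Q); st("above")
arm.move_linear(pad(0,0.006),max_speed=0.06); st("near")
for th in [0.08,0.16]:
    arm.move_linear(pad(th),max_speed=0.03); st(th)
pic("top","t1");pic("side","s1")
E
```

```text
closed 1.77 [ 0.1766 -0.5209  0.2313] F [-0.3 -0.7 -0.6]
[np.float64(0.5666786100145317), np.float64(0.09250410875487022), np.float64(0.1890541000230851)] [np.float64(0.5433061361294919), np.float64(0.09196644704448899), np.float64(0.074)]
above 5.55 [0.5667 0.0922 0.1891] F [-0.6  0.5 -0.4]
near 6.43 [0.567  0.0925 0.1453] F [ 0.5  0.4 -0.3]
0.08 7.03 [0.5609 0.0924 0.1331] F [-4.8  0.4  5.9]
0.16 7.46 [0.5566 0.0923 0.1261] F [-2.3  0.1  4.9]
```

```bash
python3 - <<'E'
from h import *
for th in [0.3,0.44,0.56,0.64]:
    arm.move_linear(pad(th),max_speed=0.03); st(th)
arm.pause(0.5); st("hold")
pic("top","t2");pic("side","s2")
for n in ["top","side"]:
  for k in ["core_short_c","core_mid_c","core_long_c"]:
    print(n,k,[([round(float(v),3) for v in d["at"]],round(d["confidence"],2)) for d in nets.spot_point(k,n)][:4])
im=[cv2.imread(f"pics/{f}.png") for f in("t2","s2")]
a=cv2.resize(im[0][90:260,200:440],None,fx=2.5,fy=2.5,interpolation=2); b=cv2.resize(im[1][130:290,180:420],None,fx=2.5,fy=2.5,interpolation=2)
cv2.imwrite("pics/t2z.png",a);cv2.imwrite("pics/s2z.png",b)
E
```

```text
0.3 8.18 [0.5508 0.0922 0.1129] F [-1.4 -0.3  2.4]
0.44 8.81 [0.5464 0.092  0.0991] F [-2.   0.4  1. ]
0.56 9.37 [0.5442 0.092  0.0871] F [-1.5 -0.6  0.9]
0.64 9.79 [0.5434 0.092  0.0789] F [-1.5  0.2  1.1]
hold 10.29 [0.5434 0.092  0.0791] F [-2.4  0.6  2. ]
top core_short_c [([0.607, -0.137, 0.053], 0.44)]
top core_mid_c [([0.612, -0.207, 0.056], 0.5)]
top core_long_c [([0.854, -0.098, 0.019], 0.69), ([0.488, -0.097, 0.012], 0.63), ([0.601, -0.072, 0.053], 0.58), ([0.74, 0.069, 0.013], 0.51)]
side core_short_c [([0.607, -0.136, 0.059], 0.45)]
side core_mid_c [([0.611, -0.209, 0.057], 0.63)]
side core_long_c [([0.73, 0.18, 0.013], 0.74), ([0.486, -0.097, 0.011], 0.66), ([0.856, -0.1, 0.014], 0.65), ([0.601, -0.068, 0.053], 0.61)]
```

View pics/t2z.png

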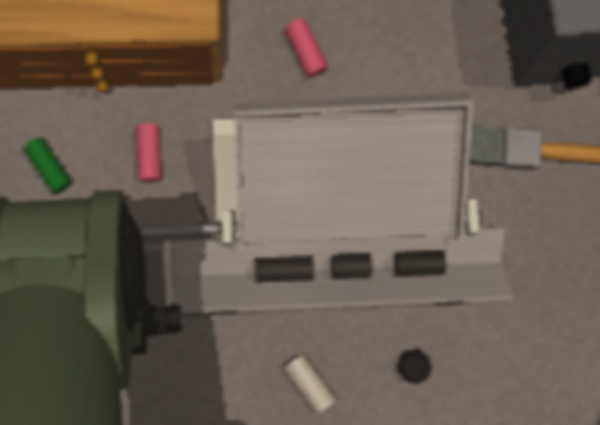

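View pics/s2z.png

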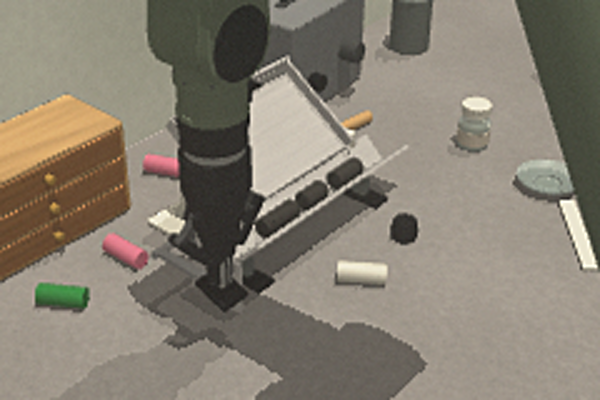

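All three cores lie in the fold (zoomed top view about (284,268), (351,265), (420,263)) with the tray tipped. I'll press to the stop, hold, then let it up along the arc.

```bash
python3 - <<'E'
from h import *
arm.move_linear(pad(0.69),max_speed=0.02); st("down")
arm.pause(0.4); st("hold")
for th in [0.5,0.3,0.12,-0.03]:
    arm.move_linear(pad(th),max_speed=0.035); st(th)
arm.move_linear(pad(0,0.06),max_speed=0.1); st("off")
c=pic("top","t3");pic("side","s3")
K=c["camera_matrix"];T=c["world_from_camera"]
np.savez("top.npz",K=K,T=T); print(K[0],K[1],np.round(T,3))
for n in ["top","side"]:
  for k in ["trough_stop","trough_open","core_short_c","core_mid_c","core_long_c","lever_pad"]:
    print(n,k,[([round(float(v),3) for v in d["at"]],round(d["confidence"],2)) for d in nets.spot_point(k,n)][:4])
im=cv2.imread("pics/t3.png");cv2.imwrite("pics/t3z.png",cv2.resize(im[120:230,230:420],None,fx=4,fy=4,interpolation=2))
im=cv2.imread("pics/s3.png");cv2.imwrite("pics/s3z.png",cv2.resize(im[130:290,180:420],None,fx=3,fy=3,interpolation=2))
E
```

```text
down 11.1 [0.5436 0.092  0.0767] F [-9.9 -1.3 25.2]
hold 11.5 [0.5436 0.092  0.0767] F [-9.2 -1.3 25.2]
0.5 12.2 [0.5451 0.092  0.0931] F [-0.4  0.   0. ]
0.3 12.93 [0.5509 0.0921 0.1129] F [ 0.4 -0.7 -0.4]
0.12 13.61 [0.5594 0.0923 0.1292] F [-0.7 -0.5  0. ]
-0.03 14.2 [0.5687 0.0925 0.1414] F [-0.4  0.5  0.5]
off 14.93 [0.5663 0.0925 0.1986] F [-0.8 -1.   0. ]
[439.27328536   0.         282.96558758] [  0.         439.27328536 206.38326592] [[-0.016 -0.992  0.121  0.447]
 [-0.999  0.019  0.026 -0.022]
 [-0.028 -0.121 -0.992  1.175]
 [ 0.     0.     0.     1.   ]]
top trough_stop [([0.602, 0.045, 0.056], 0.58)]
top trough_open [([0.609, -0.296, 0.052], 0.81)]
top core_short_c [([0.606, -0.141, 0.056], 0.5)]
top core_mid_c [([0.611, -0.207, 0.056], 0.78)]
top core_long_c [([0.489, -0.099, 0.011], 0.78), ([0.606, -0.068, 0.056], 0.69), ([0.854, -0.102, 0.017], 0.69), ([0.74, 0.07, 0.015], 0.45)]
top lever_pad [([0.562, 0.092, 0.137], 0.69)]
side trough_stop [([0.601, 0.046, 0.057], 0.94)]
side trough_open [([0.613, -0.294, 0.053], 0.69), ([0.434, -0.442, -0.001], 0.53)]
side core_short_c [([0.602, -0.141, 0.054], 0.63)]
side core_mid_c [([0.612, -0.292, 0.054], 0.35)]
side core_long_c [([0.601, -0.067, 0.058], 0.69), ([0.733, 0.072, 0.012], 0.68), ([0.484, -0.096, 0.012], 0.59), ([0.855, -0.098, 0.014], 0.52)]
side lever_pad [([0.567, 0.096, 0.141], 0.74), ([0.604, -0.144, 0.057], 0.29)]
```

View pics/t3z.png

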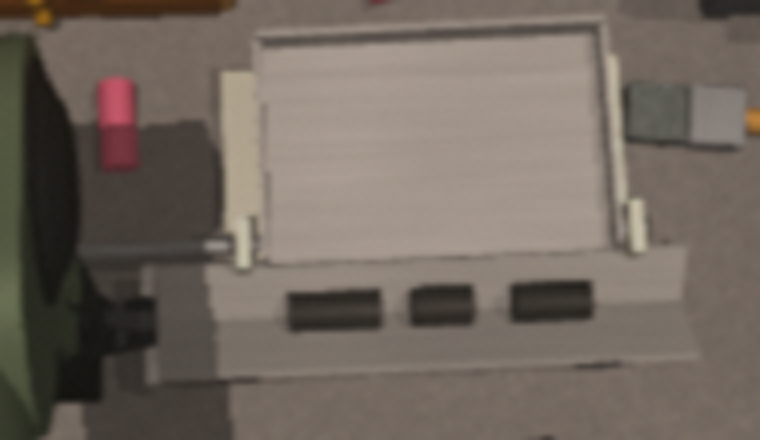

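View pics/s3z.png

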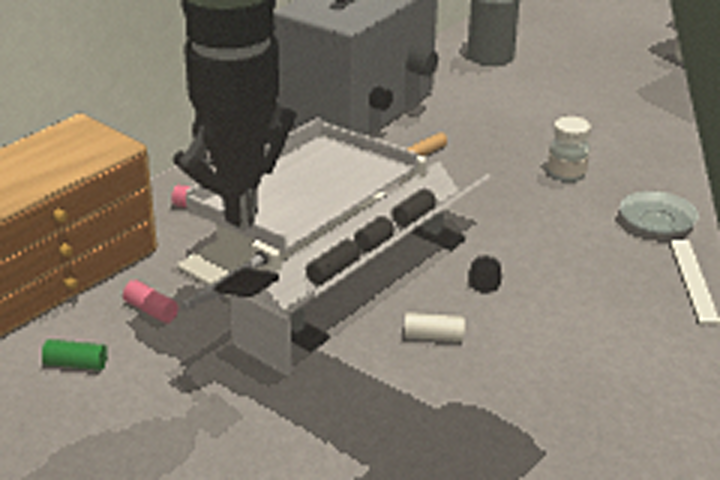

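Tray is back down and the cores are still in the fold. Now I'll get the fold line from the picture: outer wall edge from zoom (150,382) to (697,356), and the core centres.

```bash
python3 - <<'E'
import numpy as np
d=np.load("top.npz");K=d["K"];T=d["T"]
def w(u,v,z):
    u=230+u/4-.4;v=120+v/4-.4
    r=T[:3,:3]@np.linalg.solve(K,[u,v,1]);o=T[:3,3];return np.round(o+(z-o[2])/r[2]*r,4)
a,b=w(152,383,.076),w(697,358,.076);print("edge",a,b,(b-a)[0]/(b-a)[1])
for n,(l,r) in dict(long=((289,311),(381,308)),short=((410,307),(474,304)),mid=((511,302),(592,299))).items(): print(n,w(*l,.0575),w(*r,.0575))
E
```

```text
edge [0.5592 0.0459 0.076 ] [ 0.5685 -0.2952  0.076 ] -0.027264731750219803
long [ 0.6059 -0.0415  0.0575] [ 0.6066 -0.1004  0.0575]
short [ 0.6069 -0.1189  0.0575] [ 0.608  -0.1598  0.0575]
mid [ 0.6089 -0.1834  0.0575] [ 0.6098 -0.235   0.0575]
```

```bash
sed -i 's/^yaw=.*/yaw=0.025/' h.py; python3 - <<'E'
from h import *
P=lambda y,z:[*tw(0,y),z]
arm.move_linear(P(-0.315,0.2),max_speed=0.2,frame=None); st("over")
arm.move_linear(P(-0.315,0.085),max_speed=0.12)
c=pic("wrist","w4");pic("side","s4")
s=st("low"); print(s["eef_rot"])
im=cv2.imread("pics/s4.png");cv2.imwrite("pics/s4z.png",cv2.resize(im[130:290,220:420],None,fx=3.5,fy=3.5,interpolation=2))
E
```

```text
Traceback (most recent call last):
bench.MotionError: the arm cannot follow that straight line within its joint ranges
```

```bash
python3 - <<'E'
from h import *
P=lambda y,z:[*tw(0,y),z]
print(np.round(arm.sense()["joint_positions"],2))
for a in [0,np.pi,np.pi/2,-np.pi/2]:
  q=[0,np.cos((yaw+a)/2),np.sin((yaw+a)/2),0]
  for y,z in [(-.315,.2),(-.315,.085),(-.265,.05),(-.165,.05),(-.165,.15)]:
    r=solver.inverse_kinematics(P(y,z),q); print(round(a,2),y,z,None if r is None else np.round(r,2))
E
```

```text
[ 0.03  0.39 -0.18  1.   -0.   -3.13]
0 -0.315 0.2 [-0.52  0.56  0.1   1.11  0.    2.59]
0 -0.315 0.085 [-0.52  0.65 -0.05  0.87  0.    2.59]
0 -0.265 0.05 [-0.46  0.66 -0.14  0.77  0.    2.66]
0 -0.165 0.05 [-0.31  0.61 -0.23  0.73  0.    2.8 ]
0 -0.165 0.15 [-0.31  0.51 -0.13  0.94  0.    2.8 ]
3.14 -0.315 0.2 [-0.52  0.56  0.1   1.11  0.   -0.55]
3.14 -0.315 0.085 [-0.52  0.65 -0.05  0.87  0.   -0.55]
3.14 -0.265 0.05 [-0.46  0.66 -0.14  0.77  0.   -0.48]
3.14 -0.165 0.05 [-0.31  0.61 -0.23  0.73  0.   -0.34]
3.14 -0.165 0.15 [-0.31  0.51 -0.13  0.94  0.   -0.34]
1.57 -0.315 0.2 [-0.52  0.56  0.1   1.11  0.    1.02]
1.57 -0.315 0.085 [-0.52  0.65 -0.05  0.87  0.    1.02]
1.57 -0.265 0.05 [-0.46  0.66 -0.14  0.77  0.    1.09]
1.57 -0.165 0.05 [-0.31  0.61 -0.23  0.73  0.    1.23]
1.57 -0.165 0.15 [-0.31  0.51 -0.13  0.94  0.    1.23]
-1.57 -0.315 0.2 [-0.52  0.56  0.1   1.11  0.   -2.12]
-1.57 -0.315 0.085 [-0.52  0.65 -0.05  0.87  0.   -2.12]
-1.57 -0.265 0.05 [-0.46  0.66 -0.14  0.77  0.   -2.05]
-1.57 -0.165 0.05 [-0.31  0.61 -0.23  0.73  0.   -1.91]
-1.57 -0.165 0.15 [-0.31  0.51 -0.13  0.94  0.   -1.91]
```

```bash
sed -i 's/^Q=.*/Q=[0,np.cos((yaw+np.pi)\/2),np.sin((yaw+np.pi)\/2),0]/' h.py; cat >> h.py <<'E'
P=lambda y,z:[*tw(0,y),z]
E
python3 - <<'E'
from h import *
arm.move_pose(P(-0.317,0.2),Q); st("over")
arm.move_linear(P(-0.317,0.085),max_speed=0.12)
c=pic("wrist","w4");pic("side","s4")
s=st("low")
im=cv2.imread("pics/s4.png");cv2.imwrite("pics/s4z.png",cv2.resize(im[130:290,220:420],None,fx=3.5,fy=3.5,interpolation=2))
E
```

```text
over 17.82 [ 0.6095 -0.2695  0.2   ] F [ 0.   0.6 -0.2]
low 19.03 [ 0.6101 -0.2703  0.0861] F [ 0.  -0.   0.4]
```

View pics/w4.png

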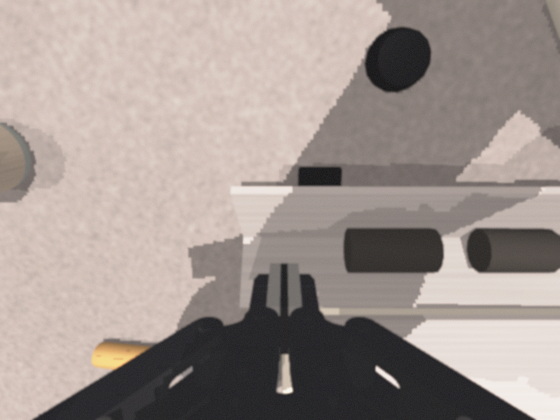

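View pics/s4z.png

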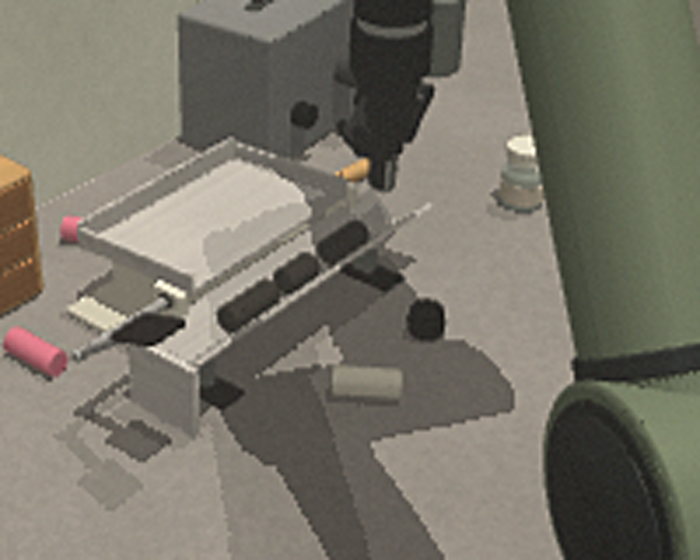

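The wrist view shows the closed fingers centred at (285,290), clear of the nearest core's end at x≈345 px, and lined up over the fold. I'll lower them and push.

```bash
python3 - <<'E'
from h import *
arm.move_linear(P(-0.317,0.050),max_speed=0.05); st("in fold")
for y in [-.29,-.26,-.23,-.20,-.18]:
    arm.move_linear(P(y,0.050),max_speed=0.05); st(y)
    s=arm.sense()
    if np.linalg.norm(s["wrist_force"])>12: print("stop"); break
pic("wrist","w5");pic("side","s5")
im=cv2.imread("pics/s5.png");cv2.imwrite("pics/s5z.png",cv2.resize(im[130:290,220:420],None,fx=3.5,fy=3.5,interpolation=2))
E
```

```text
in fold 19.88 [ 0.6096 -0.27    0.0501] F [ 0.2  0.4 -0.3]
-0.29 20.57 [ 0.6088 -0.2427  0.05  ] F [ 0.5 -0.9  0.3]
-0.26 21.32 [ 0.608  -0.2125  0.05  ] F [0.2 1.4 0. ]
-0.23 22.07 [ 0.6072 -0.1824  0.05  ] F [-0.3 -0.2  0.8]
-0.2 22.82 [ 0.6065 -0.1523  0.05  ] F [0.3 0.1 0.7]
-0.18 23.38 [ 0.6059 -0.1322  0.05  ] F [-0.1 -0.8 -0.1]
```

View pics/w5.png

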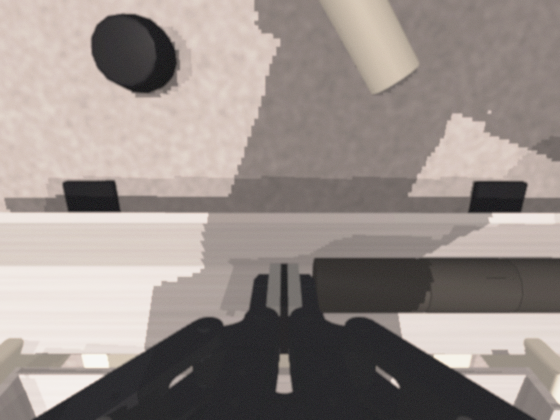

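View pics/s5z.png

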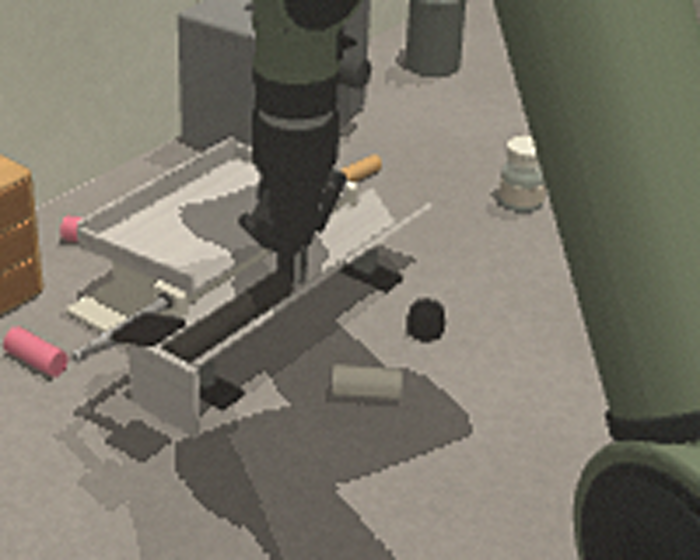

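The row has closed up and moves with the finger (wrist picture, last core starting at x≈315 px). The front core is nearly at the plate, so I'll go in small steps until contact.

```bash
python3 - <<'E'
from h import *
for y in np.arange(-.178,-.150,.002):
    arm.move_linear(P(y,0.050),max_speed=0.02); arm.pause(0.15); s=st(round(y,3))
    if np.linalg.norm(s["wrist_force"])>9: print("stop"); break
pic("side","s6")
im=cv2.imread("pics/s6.png");cv2.imwrite("pics/s6z.png",cv2.resize(im[130:290,220:420],None,fx=3.5,fy=3.5,interpolation=2))
E
```

```text
-0.178 23.88 [ 0.606 -0.131  0.05 ] F [-0.3  0.1 -0.8]
-0.176 24.27 [ 0.6059 -0.129   0.05  ] F [ 0.7 -1.2  0.3]
-0.174 24.68 [ 0.6058 -0.1268  0.05  ] F [ 0.7 -1.1  0.2]
-0.172 25.07 [ 0.6058 -0.1248  0.05  ] F [ 0.4 -1.8 -0.3]
-0.17 25.48 [ 0.6057 -0.1228  0.05  ] F [-0.  -1.3  0.5]
-0.168 25.88 [ 0.6057 -0.1208  0.05  ] F [ 0.5 -1.9  0.1]
-0.166 26.27 [ 0.6057 -0.1194  0.0501] F [-0.7 -4.3 -1.1]
-0.164 26.68 [ 0.6059 -0.1192  0.0504] F [-1.1 -9.2  0.2]
stop
```

View pics/s6z.png

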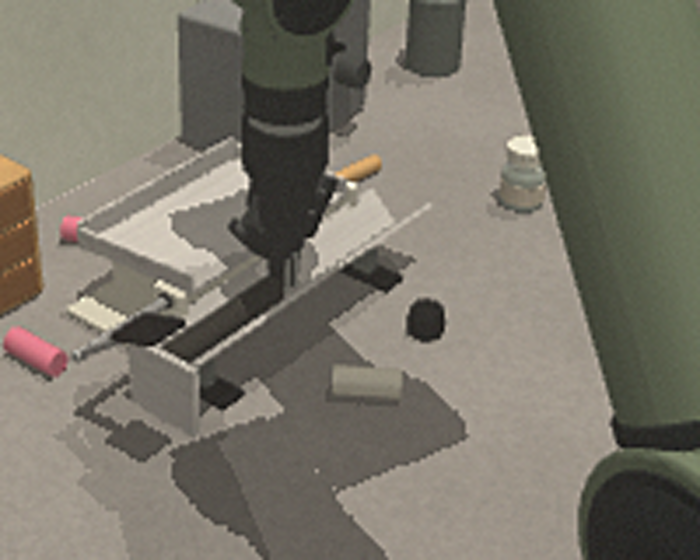

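The force rose to 9 N and the tip stopped at y≈-0.166 from the plate, which fits 150 mm of cores plus the finger's half-thickness. I'll back off and check.

```bash
python3 - <<'E'
from h import *
arm.move_linear(P(-0.19,0.050),max_speed=0.04)
arm.move_linear(P(-0.19,0.16),max_speed=0.12)
arm.move_pose(P(-0.36,0.25),Q); st("off")
pic("top","t7")
for k in ["trough_stop","core_short_c","core_mid_c","core_long_c","lever_pad","loupe"]:
    print(k,[([round(float(v),3) for v in d["at"]],round(d["confidence"],2)) for d in nets.spot_point(k,"top")][:4])
pic("side","s7")
im=cv2.imread("pics/t7.png");cv2.imwrite("pics/t7z.png",cv2.resize(im[120:230,230:420],None,fx=4,fy=4,interpolation=2))
im=cv2.imread("pics/s7.png");cv2.imwrite("pics/s7z.png",cv2.resize(im[130:290,220:420],None,fx=3.5,fy=3.5,interpolation=2))
E
```

```text
off 29.38 [ 0.6101 -0.3117  0.2485] F [-0.8  0.4  0. ]
trough_stop [([0.601, 0.044, 0.058], 0.82), ([0.61, -0.296, 0.055], 0.21)]
core_short_c [([0.6, -0.037, 0.053], 0.62)]
core_mid_c [([0.609, -0.077, 0.055], 0.76)]
core_long_c [([0.857, -0.101, 0.015], 0.63), ([0.727, 0.177, 0.016], 0.63), ([0.485, -0.092, 0.013], 0.59), ([0.604, 0.012, 0.055], 0.55)]
lever_pad [([0.567, 0.09, 0.138], 0.62), ([0.578, 0.437, -0.001], 0.29)]
loupe [([0.603, 0.043, 0.057], 0.73), ([0.504, -0.206, -0.001], 0.44)]
```

View pics/t7z.png

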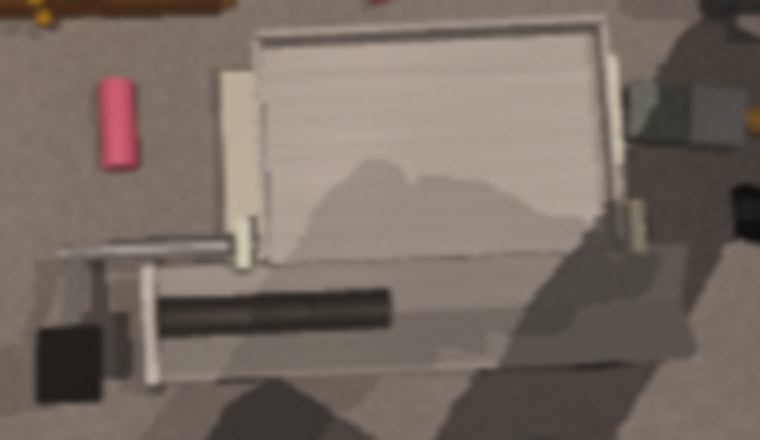

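View pics/s7z.png

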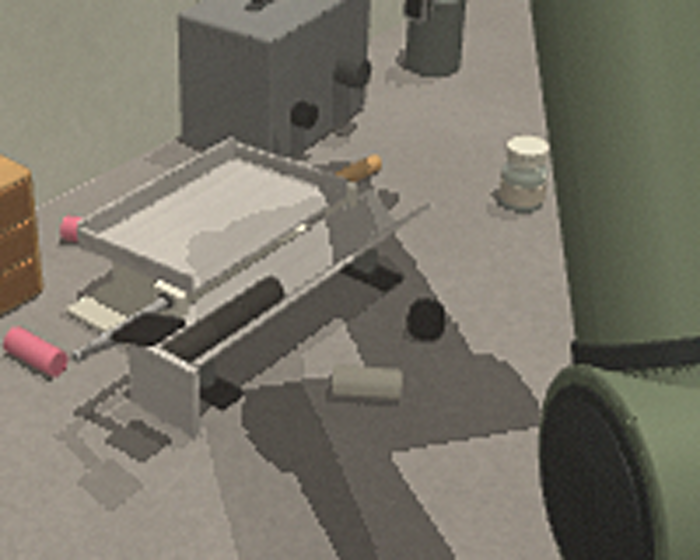

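The top picture shows one unbroken row from the plate (160,317) to (391,308). Its 231 px come to about 150 mm at the scale of the long core. The tray is down and the robot is clear, so I'm handing in.

```bash
python3 -c "
from h import *
print(workorder.close_job()); st()"
```

```text
the job is handed in; nothing more can be done
None
the job is handed in; nothing more can be done
```

The job is handed in at about 29 s of the 51 s allowed. The three rock cores lie in one closed row in the fold, hard against the end plate, and the tray is back down.

- **Tipping:** I pressed the lever slowly along its arc. It met the stop at about 25 N on the wrist. Pictures taken while it was held down showed all three cores in the fold. I then let it up along the same arc and the tray came back to rest.
- **Pushing:** With the closed fingers I pushed the cores along the fold until the force rose to 9 N and the finger stopped about 166 mm from the plate. That fits 150 mm of cores plus half the finger's thickness.
- **Last checks:**
  - The row shows no gaps and measures about 150 mm from the plate in the top picture.
  - The lever pad is back at 138 mm (139 mm at rest).
  - The loupe is where it was, and the arm is clear.
  - I did not measure the other bystanders again; the ones in the last pictures showed no visible shift.
- **Disagreements:**
  - The network's core positions scattered by up to about 5 mm, and it gave one false second hit for the loupe. Neither matched the pictures, so I relied on the pictures.
  - One straight-line move was refused because of the wrist's range. I used the half-turned grip instead, and nothing moved in between.

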